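# Put the sampling pump's flat battery on charge

### The job

The battery pack in the yellow air-sampling pump is flat. Press it down a little to take the load off its clips, squeeze in both of its orange release buttons and keep them held in while you draw it straight up out of the pump, without yanking on the clips. Then feel for the floating bay of the dark desk charger, push the pack gently home in it and let go, so that it stays clipped in with both buttons sprung back out; bump neither machine and disturb nothing else on the bench.

Things in the scene. Friction and masses are not known exactly. Their poses are not given: they have to be found in the camera images.
- pack_grip (a point): Middle of the battery pack's head (mid grey stick pack, 0.26 kg), between its two orange buttons; clipped upright in the pump at the start. Head 60 x 44 mm (x, y), 24 mm up from here to its top. z up, y through the buttons: faces 26 (x) by 24 mm (z), 28 mm from here, 56 mm over both. 20 mm below here is the top of a ledge, 8 mm thick, 70 mm along y; its underside is the shoulder.
- release_a (a joint): How far the button on the pack's +y side is pushed in (m): 0 out, 0.006 flush with the case; spring 4.5 N to 11.7 N. Its hook is clear of a bay's lip at 4.3 mm or more. A clipped pack locks it: the button goes in only 0.6 mm unless the pack is pressed down (about 6 N) by 2.3 mm or more; squeezed hard before that, it binds.
- release_b (a joint): The same for the button on the pack's -y side. The pack comes free only with both in past 4.3 mm; keep them held in until the hooks are out of the bay, 25 mm up.
- pump_bay (a point): Centre of the mouth of the pump's battery bay, level with the pump's flat top 85 mm above the bench. z up; y as the clipped pack's y. The bay is like the charger's. Clipped in, the pack's shoulder is 3 mm above the top (pack_grip 31 mm above this point): sprung terminals push it up against the lips. It can be pressed down 3 mm, until the shoulder sits on the top.
- charger_bay (a point): Centre of the charger's top, 60 mm above the bench; z up. The bay is in a pale grey block, 54 x 64 mm, level with the top, that floats in the case: it can stand up to 6 mm off this point both along x and along y (never turned), slides stiffly (10 N) and stays put. Bay 34 (x) by 42 mm (y), mouth bevelled 1.5 mm; the pack's y must lie along its y.
- flask: Conical glass flask, 82 mm wide, 122 mm high, to be left alone. Origin under its centre.
- wash_bottle: White bottle with red cap, 64 mm wide, 150 mm high, to be left alone. Origin under its centre.
- can_blue: Blue can, 52 mm wide, 95 mm high, to be left alone. Origin under its centre.
- slide_box: Closed wooden box 200 x 90 x 45 mm (x, y, z), to be left alone. Origin under its centre.
- cassette: Clear filter cassette with a blue band, 37 mm wide, 36 mm high, standing between pump and charger, to be left alone. Origin under its centre.
- screwdriver: Screwdriver lying on the bench, to be left alone.
- beaker: Glass beaker 68 mm wide, 85 mm high, to be left alone. Origin under its centre.
- sample_jar: Small amber jar with a white lid, 48 mm wide, 55 mm high, standing in front of the robot, to be left alone. Origin under its centre.
- pump: Yellow air-sampling pump, fixed on the bench: 200 x 150 x 85 mm (x, y, z); origin on the bench under the middle of its case, pump_bay 30 mm from it along its -x. Its folded carrying handle, a black bar along y, is 80 mm along +x and rises 16 mm above the top; the inlet and flow tube at 48 mm rise 22 mm. The top beside the buttons is clear.
- charger: Dark grey desk charger with a white stripe, fixed: 120 x 110 x 60 mm; origin on the bench under charger_bay. Terminals in the bay push back over the last 9 mm before the shoulder is flush, 4 N rising to 8.5 N. With the pack within 0.7 mm of flush and its buttons let go, the hooks catch under the lips and it rises to 3 mm above flush; if they miss, it is lifted to 9 mm.
- pack: The same pack; origin under the foot of its stem, 62 mm below pack_grip. The stem goes down 34 mm from the shoulder: 32 (x) by 40 mm (y), the last 4 mm slimmer by 1.5 mm a side. On each y side a hook, moved by the button above it, stands 5 mm out of the stem 16 to 22 mm below the shoulder. Fits either way round (half a turn). Fingertips can push the pack down by its ledge.
Things that resemble listed ones, but are neither listed nor needed, are in the scene too. What is shaped like the pack but brown or green is not meant.

How it is judged:
On the way, in this order (a step that is already met when the one before it is completed fails the run):
1. the pack is drawn up out of the pump with both buttons held in (value of joint each of release_a, release_b above 0.003 m and z of pack_grip in the frame of pump_bay between 0.036 and 0.06 m and horizontal distance between pack_grip and pump_bay below 0.01 m), for 0.04 s.
2. the pack's stem is in the charger's bay (z of pack_grip in the frame of charger_bay below 0.05 m and horizontal distance between pack_grip and charger_bay below 0.012 m), for 0.1 s.
At the end, for the whole second after the job is handed in: The pack stands clipped in the charger's bay: its shoulder within 5.5 mm of the charger's top (3 mm when its hooks have caught, 9 mm when not), within 12 mm of the charger's centre (the bay floats), upright within 0.08 rad, both release buttons sprung out to within 1 mm, at rest and let go (z of pack_grip in the frame of charger_bay between 0.026 and 0.0335 m and horizontal distance between pack_grip and charger_bay below 0.012 m and angle between pack_grip's own z axis and vertical below 0.08 rad and value of joint each of release_a, release_b below 0.001 m and linear speed of pack below 0.02 m/s); the robot touches nothing.
It fails at once if the pack is forced against the pump or yanked on its clips: more than 70 N between them (contact force between pack and pump above 70 N).
It fails at once if the pack is forced against the charger: more than 45 N between them (contact force between pack and charger above 45 N).
It fails at once if the robot bumps the pump or the charger with more than 25 N (contact force between the arm and pump above 25 N or contact force between the arm and charger above 25 N).
It fails at once if something else on the bench is moved by more than 20 mm (distance of any of flask, wash_bottle, can_blue, slide_box, cassette, screwdriver, beaker, sample_jar from where it was at the start of the episode above 0.02 m).
It also fails if it takes over 69 s, if anything falls off the work surface, if the arm or the gripper's body presses on something with over 40 N, if the wrist force passes 120 N, or if a joint passes its speed limit or range.

### The arm

A 7-joint arm with a two-finger parallel gripper is mounted at the origin on the work surface. World frame = base frame: x ahead of the robot, y to its left, z up, the work surface at z = 0. Lengths are in m, angles in rad, forces in N, time in s.
With the tool pointing down it reaches from about 0.425 to 1.025 m from the base axis. Payload 3.6 kg.
Tool frame: the origin (TCP) lies midway between the tips of the shut fingers; the grasp point (between the pads) lies 19 mm behind it (ctrl.tcp_to_grasp is the distance from the TCP to the grasp point, in m); y points along the fingers, x is the direction in which the jaws open and shut, and the axes are right-handed (so a half turn about y gives the same grasp; the last joint's range is limited). The gripper opens to 85 mm and grips with 20 to 120 N. Pads are 22 mm wide; open, the fingers measure 114 mm over their backs; the gripper's body (76 mm by 85 mm) begins 54 mm behind the grasp point. The pads swing forward as they close: fully open they stand 13 mm farther back than shut.
Start: joints at [-1.226, 0.591, 0.048, 1.609, -0.033, 0.943, -0.034], TCP at [0.308, 0.656, 0.231] pointing down, gripper open.
Joint ranges: [-2.69, 2.69], [-0.47, 2.24], [-1.27, 1.36], [0.19, 2.51], [-1.53, 4.68], [0.08, 2.07], [-3.09, 3.09]. Speed limits (rad/s): [2.57, 2.57, 3.14, 3.14, 3.14, 3.14, 3.14].

### API

Orientations are given as a unit quaternion [w, x, y, z].
In Python, from bench import ctrl gives the robot as it stands. Calls block until the motion is done:
- ctrl.reach(position, orientation): joint-space move of the TCP to a pose.
- ctrl.movel(position, frame=None, max_speed=0.15): straight line of the TCP; frame=None keeps the orientation; max_speed is the mean speed in m/s.
- ctrl.move_joints(angles): joint-space move.
- ctrl.move_gripper(opening, grasp_force=None): opening from 0.0 (shut) to 1.0 (fully open); grasp_force is the grip in N (None keeps the last); returns when the fingers have stopped.
- ctrl.wait(seconds).
- ctrl.inverse_kinematics(position, orientation): joint angles nearest the present ones, or None.
- ctrl.grab_frame(name): name is "side" or "top" or "wrist"; returns a dict with "image" (400x640x3 uint8, red, green, blue), "depth" (400x640 float32, m along the optical axis (not along the pixel's ray), 0 where there is no reading), "K" (3x3 intrinsics, pixels), "k1" (the pictures are not rectified: a ray, as slopes to the right and down, at radius r is drawn at 1 + k1 r^2 times it, then the intrinsics apply), "extrinsics" (4x4, takes a point from world to camera coordinates); the wrist camera has in their place "hand_eye" (4x4, takes a point from camera to tool coordinates, whose origin is the TCP and whose axes are the tool frame's). Camera axes: x right, y down, z forward; pixel columns grow to the right and rows downward; lengths in m; the calibration is good to about 2 mm. A picture is of the moment at which its call begins: read the wrist's pose just before it.
A pose or a line that the arm cannot do raises ctrl.Unreachable and nothing moves.
- ctrl.close_job(): hands the job in, once; it reports no verdict.
Readings, each from a call of its own:
- ctrl.get_t(): time.
- ctrl.get_q(): joint angles.
- ctrl.get_joint_vel(): joint speeds.
- ctrl.get_joint_torque(): joint torques, N m.
- ctrl.get_eef_pos(): TCP position.
- ctrl.get_orientation(): TCP orientation.
- ctrl.get_contact_force(): force on the tool from outside, world axes, zero at the start.
- ctrl.get_wrist_torque(): the same for the moment, N m.
- ctrl.get_opening(): opening from 0.0 (shut) to 1.0 (fully open).
Only numpy, scipy, OpenCV 4.12 (cv2) and the standard library are available. Lean on these libraries where they do the work, as an engineer would, in place of code of your own. Each camera call takes 0.05 s, during which the arm holds its last target. There are 200 camera calls.

## Working session

There is one attempt and no reset: what is moved stays moved. The work goes in short steps, each a Python script; the robot and the scene stay as the last script left them, time stands still between calls to the robot, and variables do not carry over. Pictures are saved under pics/ and viewed, about 8 in all and at most 12, crops included, and the job is handed in when it is done.

```bash
ls; mkdir -p pics
cat > h.py <<'E'
import numpy as np, cv2
from bench import ctrl
from scipy.spatial.transform import Rotation as R
def rot(q): return R.from_quat([q[1],q[2],q[3],q[0]]).as_matrix()
def quat(M):
    q=R.from_matrix(M).as_quat(); return [q[3],q[0],q[1],q[2]]
def grab(name):
    p=np.array(ctrl.get_eef_pos()); o=ctrl.get_orientation()
    f=ctrl.grab_frame(name)
    if name=="wrist":
        T=np.eye(4); T[:3,:3]=rot(o); T[:3,3]=p
        f["c2w"]=T@np.array(f["hand_eye"])
    else: f["c2w"]=np.linalg.inv(np.array(f["extrinsics"]))
    return f
def rays(f,uv):
    K=np.array(f["K"]); uv=np.atleast_2d(np.float64(uv))
    n=cv2.undistortPointsIter(uv.reshape(-1,1,2),K,np.array([f["k1"],0,0,0.]),None,None,(3,50,1e-10)).reshape(-1,2)
    return np.c_[n,np.ones(len(n))]
def onplane(f,uv,z):
    d=rays(f,uv)@f["c2w"][:3,:3].T; c=f["c2w"][:3,3]
    return c+d*((z-c[2])/d[:,2])[:,None]
def bydepth(f,uv):
    uv=np.atleast_2d(uv); r=rays(f,uv); i=uv.round().astype(int)
    return (r*f["depth"][i[:,1],i[:,0]][:,None])@f["c2w"][:3,:3].T+f["c2w"][:3,3]
def save(n,im,s=1): cv2.imwrite("pics/"+n,cv2.resize(im[:,:,::-1],None,fx=s,fy=s,interpolation=cv2.INTER_CUBIC))
def down(yaw): # tool z down, tool x (jaw axis) at yaw in world
    c,s=np.cos(yaw),np.sin(yaw); return np.array([[c,s,0],[s,-c,0],[0,0,-1.]])
E
python3 - <<'E'
from h import *
a=grab("top");b=grab("side")
save("top.png",a["image"],1.25);save("side.png",b["image"],1.25)
for f in(a,b):print(np.array(f["K"]),f["k1"],f["c2w"].round(3))
print(ctrl.get_t(),ctrl.tcp_to_grasp,ctrl.get_contact_force(),rot(ctrl.get_orientation()).round(3))
E
```

```text
pics
[[497.23475077   0.         315.83562333]
 [  0.         497.23475077 197.25789496]
 [  0.           0.           1.        ]] 0.02610377913361561 [[-0.01  -0.983  0.184  0.258]
 [-1.     0.009 -0.007  0.005]
 [ 0.006 -0.184 -0.983  1.367]
 [ 0.     0.     0.     1.   ]]
[[494.61637276   0.         322.48336714]
 [  0.         494.61637276 194.11668176]
 [  0.           0.           1.        ]] 0.018009626208161 [[ 0.732 -0.486  0.477 -0.231]
 [-0.681 -0.505  0.53  -0.804]
 [-0.016 -0.713 -0.701  1.179]
 [ 0.     0.     0.     1.   ]]
0.1 0.0187 [-0.26101321  0.40054868 -0.18184197] [[ 0.425 -0.001 -0.905]
 [ 0.905 -0.002  0.425]
 [-0.002 -1.    -0.   ]]
```

Run:
```python
s=open('h.py').read()
i=s.index("def down"); s=s[:i]+'''def down(yaw): # tool y down, tool x (jaw axis) at yaw in world
    c,s=np.cos(yaw),np.sin(yaw); return np.array([[c,0,-s],[s,0,c],[0,-1.,0]])
'''
open('h.py','w').write(s)
```

```text
(no output)
```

View pics/top.png

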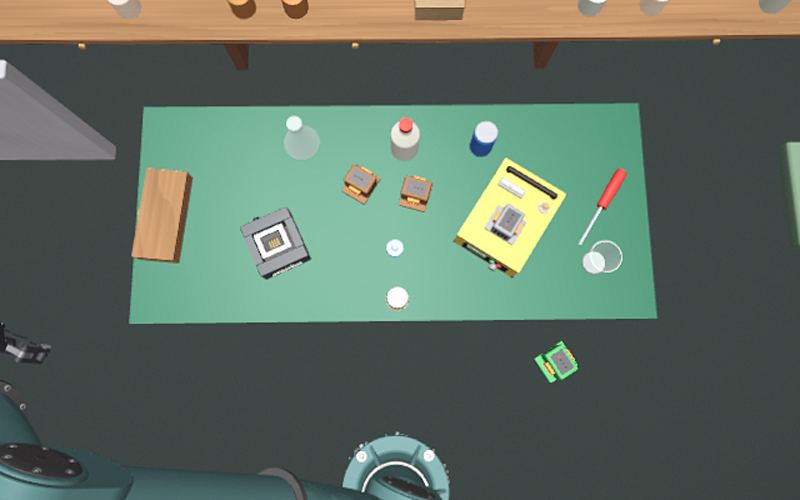

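View pics/side.png

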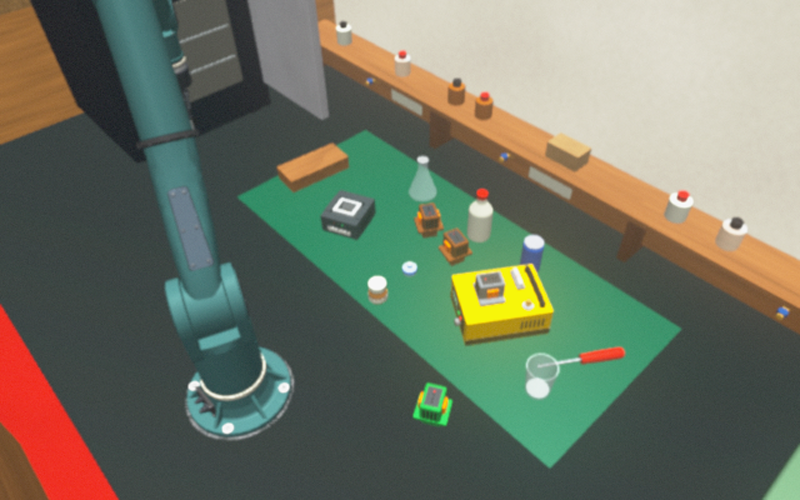

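The top view has one grey pack, in the yellow pump at about (508,222). The brown look-alikes are at (360,182) and (416,190), and the green one is at (557,361). The grey one is meant because it is mid grey and clipped in the pump. The charger is at (275,243). I'll localise both coarsely, then take wrist close-ups, which also confirm the pack.

Run:
```python
from h import *
f=grab("top"); im=f["image"]; hsv=cv2.cvtColor(im,cv2.COLOR_RGB2HSV)
m=cv2.inRange(hsv,(25,150,120),(33,255,255)); m=cv2.morphologyEx(m,cv2.MORPH_OPEN,np.ones((3,3)))
c=max(cv2.findContours(m,0,2)[0],key=cv2.contourArea)
P=onplane(f,c.reshape(-1,2),.085)[:,:2].astype(np.float32)
print("pump",cv2.minAreaRect(P*1000))
# white ring of charger near (219,193)
m=np.zeros(im.shape[:2],np.uint8); s=np.s_[170:215,195:245]
m[s]=cv2.inRange(hsv,(0,0,170),(180,50,255))[s]
c=max(cv2.findContours(m,0,2)[0],key=cv2.contourArea)
P=onplane(f,c.reshape(-1,2),.06)[:,:2].astype(np.float32)
print("block",cv2.minAreaRect(P*1000))
for n,uv,z in(("pack",(508,222),.13),("chg",(275,243),.06),("cass",(395,248),.036),("jar",(397,298),.055),("bottle",(405,125),.15),("can",(486,130),.095),("flask",(294,124),.12)):
    print(n,onplane(f,np.array(uv)/1.25,z)[0].round(3))
# reach test
for p in((.6,-.2,.33),(.57,.28,.3)):
    for yaw in np.radians(range(-180,180,30)):
        q=ctrl.inverse_kinematics(p,quat(down(yaw))); print(p,round(np.degrees(yaw)),None if q is None else np.round(q,2))
```

```text
Traceback (most recent call last):
ValueError: max() iterable argument is empty
```

Run:
```python
from h import *
f=grab("top"); im=np.ascontiguousarray(f["image"]); hsv=cv2.cvtColor(im,cv2.COLOR_RGB2HSV)
print(hsv[205,385],hsv[150,420],hsv[193,219])
m=cv2.inRange(hsv,(20,140,110),(35,255,255)); m=cv2.morphologyEx(m,cv2.MORPH_OPEN,np.ones((3,3)))
c=max(cv2.findContours(m,0,2)[0],key=cv2.contourArea)
P=onplane(f,c.reshape(-1,2),.085)[:,:2].astype(np.float32)
print("pump",cv2.minAreaRect(P*1000))
# white ring of charger near (219,193)
m=np.zeros(im.shape[:2],np.uint8); s=np.s_[170:215,195:245]
m[s]=cv2.inRange(hsv,(0,0,170),(180,50,255))[s]
c=max(cv2.findContours(m,0,2)[0],key=cv2.contourArea)
P=onplane(f,c.reshape(-1,2),.06)[:,:2].astype(np.float32)
print("block",cv2.minAreaRect(P*1000))
for n,uv,z in(("pack",(508,222),.13),("chg",(275,243),.06),("cass",(395,248),.036),("jar",(397,298),.055),("bottle",(405,125),.15),("can",(486,130),.095),("flask",(294,124),.12)):
    print(n,onplane(f,np.array(uv)/1.25,z)[0].round(3))
# reach test
for p in((.6,-.2,.33),(.57,.28,.3)):
    for yaw in np.radians(range(-180,180,30)):
        q=ctrl.inverse_kinematics(p,quat(down(yaw))); print(p,round(np.degrees(yaw)),None if q is None else np.round(q,2))
```

```text
[62 42 84] [ 30 108 255] [ 19  79 187]
pump ((442.2554931640625, -246.82960510253906), (15.614603042602539, 13.338754653930664), 87.50360870361328)
block ((514.09033203125, 266.3406066894531), (62.08130645751953, 85.35482788085938), 24.443126678466797)
pack [ 0.539 -0.236  0.13 ]
chg [0.513 0.251 0.06 ]
cass [ 0.504 -0.005  0.036]
jar [ 0.393 -0.009  0.055]
bottle [ 0.741 -0.028  0.15 ]
can [ 0.75  -0.204  0.095]
flask [0.757 0.206 0.12 ]
(0.6, -0.2, 0.33) -180 [ 0.75  0.46 -0.71  1.7   0.33  1.1   3.08]
(0.6, -0.2, 0.33) -150 [-0.48  0.64  1.19  1.75 -0.64  1.2  -1.73]
(0.6, -0.2, 0.33) -120 [-0.48  0.64  1.19  1.75 -0.64  1.2  -1.2 ]
(0.6, -0.2, 0.33) -90 [-0.45  0.6   1.11  1.75 -0.58  1.17 -0.73]
(0.6, -0.2, 0.33) -60 [-0.36  0.51  0.92  1.75 -0.45  1.11 -0.34]
(0.6, -0.2, 0.33) -30 [-0.3   0.48  0.8   1.75 -0.38  1.08  0.11]
(0.6, -0.2, 0.33) 0 [-0.24  0.45  0.7   1.74 -0.33  1.07  0.58]
(0.6, -0.2, 0.33) 30 [-0.21  0.44  0.66  1.74 -0.31  1.06  1.08]
(0.6, -0.2, 0.33) 60 [-0.16  0.43  0.58  1.74 -0.26  1.05  1.56]
(0.6, -0.2, 0.33) 90 [-0.09  0.41  0.48  1.74 -0.21  1.05  2.03]
[... 222 characters left out ...]
 [-0.14  0.46 -0.55  1.73  0.27  1.03  2.88]
(0.57, 0.28, 0.3) -120 [-1.25  0.68  1.19  1.78 -0.69  1.17 -1.93]
(0.57, 0.28, 0.3) -90 [-1.07  0.51  0.8   1.78 -0.42  1.03 -1.68]
(0.57, 0.28, 0.3) -60 [-0.99  0.48  0.67  1.77 -0.34  1.01 -1.24]
(0.57, 0.28, 0.3) -30 [-0.9   0.45  0.53  1.77 -0.26  0.99 -0.79]
(0.57, 0.28, 0.3) 0 [-0.81  0.43  0.39  1.77 -0.19  0.99 -0.34]
(0.57, 0.28, 0.3) 30 [-0.71  0.42  0.26  1.76 -0.13  0.98  0.12]
(0.57, 0.28, 0.3) 60 [-0.62  0.41  0.13  1.76 -0.06  0.98  0.58]
(0.57, 0.28, 0.3) 90 [-0.53  0.41 -0.    1.75  0.    0.98  1.04]
(0.57, 0.28, 0.3) 120 [-0.42  0.41 -0.15  1.75  0.07  0.99  1.5 ]
(0.57, 0.28, 0.3) 150 [-0.33  0.42 -0.28  1.74  0.13  1.    1.96]
```

Run:
```python
from h import *
ctrl.reach([.513,.251,.32],quat(down(np.radians(20)))); ctrl.wait(.3)
f=grab("wrist"); save("wc.png",f["image"],1.25); np.save("wc.npy",f,allow_pickle=True)
print(np.array(f["hand_eye"]).round(3),np.array(f["K"]).round(1).tolist(),f["k1"])
ctrl.reach([.539,-.236,.36],quat(down(np.radians(58)))); ctrl.wait(.3)
f=grab("wrist"); save("wp.png",f["image"],1.25); np.save("wp.npy",f,allow_pickle=True)
print(ctrl.get_t(),np.round(ctrl.get_q(),2),ctrl.get_contact_force())
```

```text
[[ 1.     0.001 -0.    -0.001]
 [ 0.001 -0.315  0.949 -0.143]
 [ 0.001 -0.949 -0.315  0.081]
 [ 0.     0.     0.     1.   ]] [[342.9, 0.0, 318.1], [0.0, 342.9, 201.5], [0.0, 0.0, 1.0]] -0.050125682141959886
4.375 [-0.03  0.31  0.48  1.8  -0.16  1.07  1.52] [1.48323392 0.8474375  0.64522242]
```

View pics/wc.png

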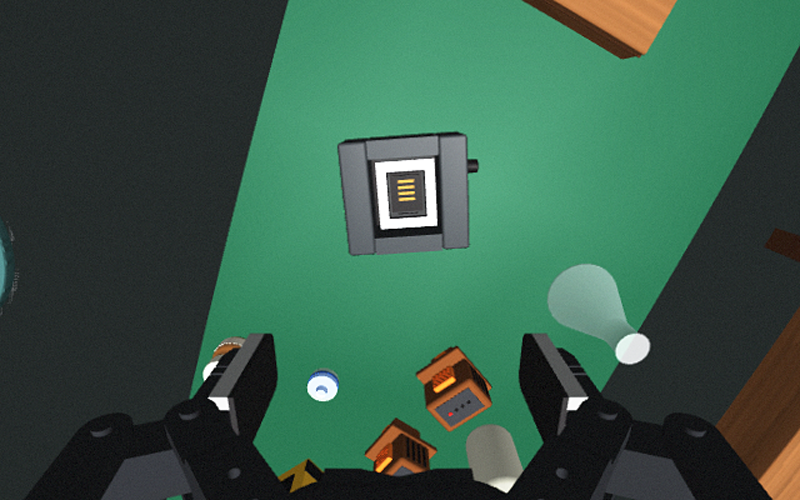

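View pics/wp.png

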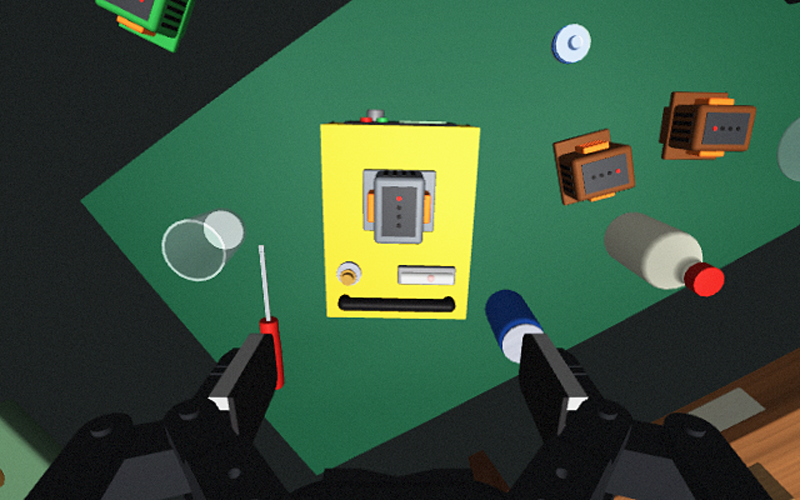

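The charger view shows the white-ringed block at (405,195), with its long side (y) running vertically in the image. The pump view confirms the grey pack at (400,207), with orange buttons left and right of it along the jaw axis at (371,207) and (428,207), and the handle bar at (396,303). Next I'll measure both.

```bash
cat > meas.py <<'E'
from h import *
def cloud(f):
    h,w=f["depth"].shape; u,v=np.meshgrid(np.arange(w),np.arange(h))
    return bydepth(f,np.c_[u.ravel(),v.ravel()]).reshape(h,w,3)
def big(m,f,z,near=None):
    m=cv2.morphologyEx(m.astype(np.uint8)*255,cv2.MORPH_OPEN,np.ones((3,3)))
    c=max(cv2.findContours(m,0,cv2.CHAIN_APPROX_NONE)[0],key=cv2.contourArea)
    return cv2.minAreaRect((onplane(f,c.reshape(-1,2),z)[:,:2]*1000).astype(np.float32))
E
python3 - <<'E'
from meas import *
f=np.load("wp.npy",allow_pickle=True).item(); C=cloud(f); hsv=cv2.cvtColor(np.ascontiguousarray(f["image"]),cv2.COLOR_RGB2HSV)
near=np.hypot(C[...,0]-.54,C[...,1]+.236)<.2
yel=cv2.inRange(hsv,(22,100,100),(36,255,255))>0
print("pump top z",np.median(C[yel&near][:,2])); print("pump",big(yel&near,f,.085))
hd=near&(C[...,2]>.132)&(C[...,2]<.15); print("head z",np.median(C[hd][:,2]),big(hd,f,.14))
org=near&(cv2.inRange(hsv,(5,150,150),(20,255,255))>0)&(np.hypot(C[...,0]-.54,C[...,1]+.236)<.06)
n,l,s,c=cv2.connectedComponentsWithStats(org.astype(np.uint8))
for i in range(1,n):
    if s[i,4]>40: print("btn",c[i],s[i],onplane(f,c[i],.116)[0].round(4))
f=np.load("wc.npy",allow_pickle=True).item(); C=cloud(f); hsv=cv2.cvtColor(np.ascontiguousarray(f["image"]),cv2.COLOR_RGB2HSV)
near=np.hypot(C[...,0]-.513,C[...,1]-.251)<.11
t=near&(C[...,2]>.052)&(C[...,2]<.07); print("chg z",np.median(C[t][:,2]),big(t,f,.06))
w=near&(cv2.inRange(hsv,(0,0,190),(180,40,255))>0); print("block",np.median(C[w][:,2]),big(w,f,.06))
b=near&(C[...,2]<.052)&(np.hypot(C[...,0]-.513,C[...,1]-.251)<.04); print("bay",big(b,f,.06))
E
```

```text
pump top z 0.0849304128713585
pump ((565.5693969726562, -252.5907745361328), (151.13063049316406, 201.03506469726562), 57.0229377746582)
head z 0.1402339713278603 ((539.552734375, -235.00762939453125), (43.51995849609375, 60.03772735595703), 57.12375259399414)
btn [296.03539823 166.        ] [294 155   5  23 113] [ 0.5285 -0.2593  0.116 ]
btn [340.92783505 167.55670103] [339 156   5  23  97] [ 0.5573 -0.2164  0.116 ]
chg z 0.059791138206063243 ((517.516357421875, 256.06976318359375), (118.40924072265625, 110.93170928955078), 24.224945068359375)
block 0.06006684420118452 ((517.468994140625, 258.8656921386719), (54.87946319580078, 64.45037841796875), 24.16580581665039)
bay ((517.569580078125, 259.9205627441406), (33.276248931884766, 40.482261657714844), 24.322307586669922)
```

```bash
cat >> h.py <<'E'
def F(): return np.mean([np.array(ctrl.get_contact_force()) for _ in range(3)],0)
def st(tag,f0=0): print(tag,"t%.2f"%ctrl.get_t(),np.round(np.array(ctrl.get_eef_pos())*1000,1),"F",np.round(F()-f0,1),"op %.3f"%ctrl.get_opening())
def guard(p,z,step,lim,f0,speed=.02):
    """line down from p (3-vector) to height z in steps; stops when upward force exceeds lim"""
    p=np.array(p,float)
    while p[2]>z+1e-6:
        p[2]=max(z,p[2]-step); ctrl.movel(p,max_speed=speed)
        if (F()-f0)[2]>lim: break
    return p
E
python3 - <<'E'
from h import *
P=[.5400,-.2357]; Q=quat(down(np.radians(57.05)))
ctrl.move_gripper(.74,grasp_force=30)
ctrl.reach([*P,.17],Q); ctrl.wait(.2)
f0=F(); np.save("f0.npy",f0); st("hover")
ctrl.movel([*P,.105],max_speed=.08); ctrl.wait(.1); st("near",f0)
f=grab("wrist"); save("n1.png",f["image"][200:,100:540],1.7)
ctrl.move_gripper(.705); st("gap",f0)
p=guard([*P,.105],.086,.002,3,f0); st("contact?",f0); print(p)
E
```

```text
hover t5.72 [ 541.6 -236.3  172. ] F [0.5 0.8 0.4] op 0.737
near t6.78 [ 540.4 -236.   105.6] F [-0.3 -1.4 -1.1] op 0.742
gap t7.05 [ 540.2 -235.7  105.3] F [-0.9  0.1  0. ] op 0.705
contact? t9.05 [ 540.2 -235.9   89.3] F [-0.1 -0.7  4.2] op 0.707
[ 0.54   -0.2357  0.089 ]
```

View pics/n1.png

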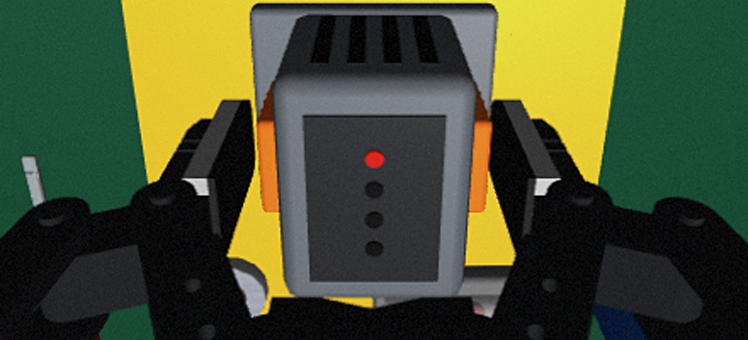

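The crop shows both pads flanking the orange buttons, centred to about 0.5 mm (pads at 252 and 492, buttons at 258 and 491). The tips touch the ledge at the expected height, so I'll press down and then squeeze in steps while holding the downforce.

Run:
```python
from h import *
f0=np.load("f0.npy"); p=np.array([.54,-.2357,.089])
while p[2]>.084:
    p[2]-=.0005; ctrl.movel(p,max_speed=.01); ctrl.wait(.1); st("press %.4f"%p[2],f0)
    if (F()-f0)[2]>16: break
np.save("p.npy",p)
```

```text
press 0.0885 t9.40 [ 540.2 -235.9   88.7] F [-0.  -0.7  4.5] op 0.705
press 0.0880 t9.75 [ 540.2 -235.8   88.2] F [-1.1 -0.7  5. ] op 0.705
press 0.0875 t10.10 [ 540.2 -235.8   88. ] F [-1.  -0.3  7.6] op 0.706
press 0.0870 t10.45 [ 540.2 -235.9   87.9] F [-1.5  0.6 10.5] op 0.708
press 0.0865 t10.80 [ 540.2 -235.8   87.9] F [-2.8  0.5 13.6] op 0.703
press 0.0860 t11.15 [ 540.2 -235.8   87.9] F [-3.7  1.2 18.3] op 0.706
```

The pack has bottomed out (TCP at 87.9 mm, and the force rises after that). Next is the stepped squeeze.

Run:
```python
from h import *
f0=np.load("f0.npy"); p=np.load("p.npy")
for g in (.68,.655,.63,.605,.58,.555,.53,.50):
    ctrl.move_gripper(g,grasp_force=30); st("g %.3f"%g,f0)
    fz=(F()-f0)[2]
    if fz>20: p[2]+=min(.002,(fz-16)/7500); ctrl.movel(p,max_speed=.02); st("  eased %.4f"%p[2],f0)
    if fz<9: p[2]-=.0006; ctrl.movel(p,max_speed=.02); st("  pressed %.4f"%p[2],f0)
np.save("p.npy",p)
f=grab("wrist"); save("n2.png",f["image"][200:,100:540],1.7)
```

```text
g 0.680 t11.37 [ 540.5 -236.1   88.3] F [-4.2  0.9 20.6] op 0.681
  eased 0.0866 t11.62 [ 540.4 -236.2   88.4] F [-3.2  0.7 15.8] op 0.683
g 0.655 t11.83 [ 540.7 -236.1   88.8] F [-2.8  2.1 19.7] op 0.658
g 0.630 t12.05 [ 540.8 -236.1   89.2] F [-3.4  2.3 21.7] op 0.633
  eased 0.0874 t12.30 [ 540.7 -236.2   89.3] F [-3.6  0.2 16.5] op 0.631
g 0.605 t12.52 [ 540.6 -236.4   89.6] F [-3.5 -0.2 18.8] op 0.607
g 0.580 t12.73 [ 540.5 -236.7   90. ] F [-4.2  0.1 22. ] op 0.579
  eased 0.0882 t12.98 [ 540.5 -236.6   90.1] F [-3.5  0.2 16.8] op 0.582
g 0.555 t13.20 [ 540.6 -236.6   90.4] F [-3.9  1.1 19. ] op 0.556
g 0.530 t13.42 [ 540.7 -236.4   90.8] F [-4.2  0.9 21. ] op 0.531
  eased 0.0888 t13.67 [ 540.7 -236.4   90.8] F [-3.   1.1 16.6] op 0.533
g 0.500 t13.88 [ 541.2 -235.6   91.1] F [-3.1  3.  19.1] op 0.515
```

View pics/n2.png

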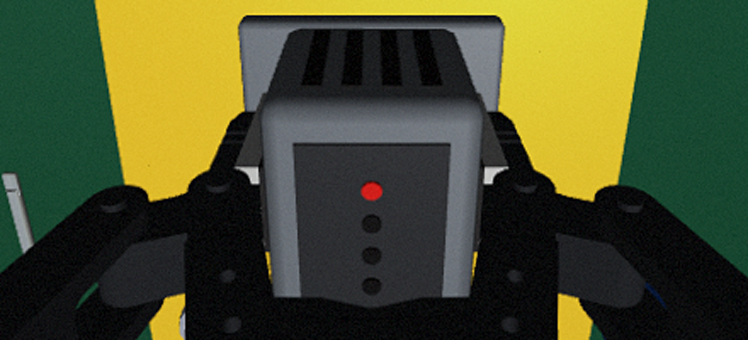

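The buttons are flush: the opening of 0.515 is about 44 mm, and no orange is visible. I'll lift slowly with a force check.

Run:
```python
from h import *
f0=np.load("f0.npy"); p=np.load("p.npy")
ctrl.move_gripper(.45,grasp_force=45)
p[:2]=np.array(ctrl.get_eef_pos())[:2]
bad=False
for i in range(20):
    p[2]+=.002; ctrl.movel(p,max_speed=.03); 
    if i%2==1 or i<6: st("lift",f0)
    if (F()-f0)[2]<-20: bad=True; print("PULL"); break
if not bad:
    p[2]+=.06; ctrl.movel(p,max_speed=.08); st("up",f0)
    f=grab("wrist"); save("n3.png",f["image"],1.1)
```

```text
lift t14.40 [ 541.2 -235.7   91.2] F [-1.5 -0.8  5.1] op 0.515
lift t14.65 [ 541.2 -235.7   93. ] F [-1.5 -0.7  3.9] op 0.510
lift t14.90 [ 541.2 -235.6   94.9] F [-0.7 -0.5  2.5] op 0.511
lift t15.15 [ 541.2 -235.7   96.8] F [ 0.3 -1.5  2.2] op 0.514
lift t15.40 [ 541.2 -235.6   98.8] F [-1.2 -0.8  1.4] op 0.512
lift t15.65 [ 540.4 -235.1  100.3] F [-0.3 -1.2 -2.9] op 0.505
lift t16.15 [ 541.1 -235.6  104.9] F [-0.2 -1.4 -3.1] op 0.509
lift t16.65 [ 541.2 -235.7  109. ] F [ 0.3 -1.  -3.4] op 0.512
lift t17.15 [ 541.2 -235.7  113. ] F [-0.  -0.3 -3.4] op 0.511
lift t17.65 [ 541.3 -235.7  117. ] F [ 0.1 -0.6 -3.4] op 0.510
lift t18.15 [ 541.2 -235.7  121. ] F [ 0.5 -0.1 -2.7] op 0.512
lift t18.65 [ 541.2 -235.7  125. ] F [ 0.2 -1.  -3.2] op 0.509
lift t19.15 [ 541.2 -235.7  129. ] F [-0.7 -0.6 -3.2] op 0.507
up t20.05 [ 540.8 -235.3  188.5] F [-1.1 -0.7 -4.5] op 0.509
```

The pack came free smoothly: the force now reads its weight, about 3 N. I'll carry it to the charger, then take one look before descending.

Run:
```python
from h import *
Q=quat(down(np.radians(114.2))); c=[.5175,.2590]
p=np.array(ctrl.get_eef_pos()); p[2]=.24; ctrl.movel(p,max_speed=.12)
print(np.round(ctrl.inverse_kinematics([*c,.24],Q),2))
ctrl.reach([*c,.24],Q); ctrl.wait(.2); st("hover")
ctrl.movel([*c,.135],max_speed=.1); ctrl.wait(.4); st("low"); f1=F(); np.save("f1.npy",f1)
f=grab("wrist"); save("n4.png",f["image"],1.1); np.save("n4.npy",f,allow_pickle=True)
f=grab("side"); save("n5.png",f["image"][130:210,230:330],6)
```

```text
[-0.68  0.4   0.19  1.94 -0.1   0.81  1.55]
hover t22.68 [518.1 257.7 240. ] F [-0.1  0.4 -2.7] op 0.509
low t24.27 [517.6 259.  135.2] F [ 0.7  0.1 -3.5] op 0.509
```

View pics/n4.png

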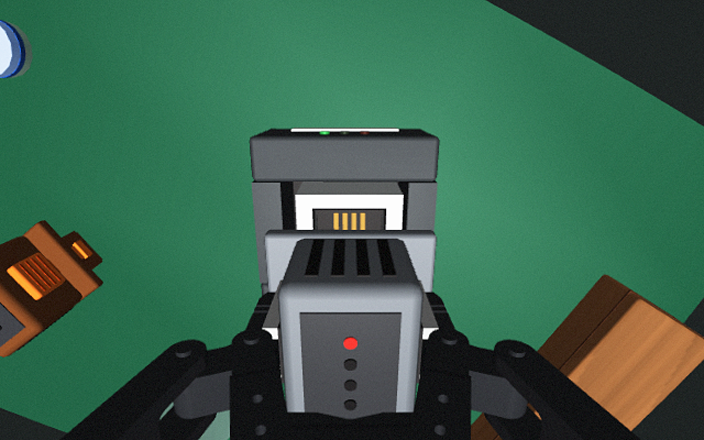

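The pack is upright in the fingers, and the block (295..405) and bay (313..386) are centred under it across the jaws. I'll check the other direction from the block's visible far edges, then descend under guard.

Run:
```python
from h import *
f=np.load("n4.npy",allow_pickle=True).item(); p=np.array([.5176,.2590,.06])
M=down(np.radians(114.2))
for n,uv in (("L edge",(295,212)),("R edge",(404,212)),("outer far",(350,195)),("bay L",(313,215)),("bay R",(386,215)),("bay far",(350,208)),("ledge?",(0,0))):
    print(n,((onplane(f,np.array(uv)/1.1,.06)[0]-p)@M*1000).round(1)[[0,2]])
g=f["image"][:,318].astype(int).sum(1); print([(r,int(g[r])) for r in range(160,212,2)])
f1=np.load("f1.npy"); P=np.array([.5175,.2590,.135])
P=guard(P,.104,.006,5,f1,.04); st("above mouth",f1)
P=guard(P,.090,.002,6,f1); st("mouth",f1); np.save("p.npy",P)
```

```text
L edge [-32.9  15.9]
R edge [33.  15.9]
outer far [ 0.4 26.4]
bay L [-22.  14.]
bay R [22.2 14. ]
bay far [ 0.4 18.4]
ledge? [-188.8  135.9]
[(160, 318), (162, 281), (164, 157), (166, 293), (168, 276), (170, 290), (172, 288), (174, 275), (176, 285), (178, 765), (180, 759), (182, 759), (184, 759), (186, 759), (188, 765), (190, 32), (192, 235), (194, 210), (196, 212), (198, 219), (200, 203), (202, 223), (204, 207), (206, 206), (208, 212), (210, 162)]
above mouth t26.12 [517.5 259.  104. ] F [-1.2 -0.1  0.6] op 0.509
mouth t27.88 [517.4 259.   89.8] F [ 0.4 -0.8  0.2] op 0.513
```

The stem entered the bay without contact. Now I'll push it home against the terminals until it bottoms.

Run:
```python
from h import *
f1=np.load("f1.npy"); P=np.load("p.npy")
P=guard(P,.0775,.003,6,f1); st("pre-term",f1)
while P[2]>.0625:
    P[2]-=.001; ctrl.movel(P,max_speed=.02); 
    fz=(F()-f1)[2]
    if P[2]<.070: ctrl.wait(.05); st("push %.4f"%P[2],f1)
    fz=(F()-f1)[2]
    if fz>17: break
np.save("p.npy",P)
```

```text
pre-term t29.32 [517.5 259.   77.5] F [-0.3  0.4 -0.3] op 0.514
push 0.0695 t31.38 [517.6 259.   69.5] F [-2.  -0.   6.4] op 0.513
push 0.0685 t31.68 [517.6 259.   68.5] F [-1.7 -0.4  7.3] op 0.510
push 0.0675 t31.98 [517.6 259.   67.5] F [-1.9 -0.8  8.4] op 0.511
push 0.0665 t32.27 [517.6 259.   66.6] F [-2.3 -0.4  8.5] op 0.509
push 0.0655 t32.58 [517.6 259.   66.1] F [-2.9 -1.  11.5] op 0.515
push 0.0645 t32.88 [517.6 259.   66. ] F [-3.8 -2.3 20.1] op 0.502
```

It bottomed at TCP 66.0 mm, where flush was predicted. I'll open in steps while keeping the ledge pressed down.

Run:
```python
from h import *
f1=np.load("f1.npy"); P=np.load("p.npy")
for g in (.53,.55,.57,.59,.61,.63,.65,.67,.69,.705):
    ctrl.move_gripper(g); fz=(F()-f1)[2]; st("g %.3f"%g,f1)
    if fz<18: P[2]-=min(.0012,(20-fz)/7500); ctrl.movel(P,max_speed=.02); st("  pressed %.4f"%P[2],f1)
np.save("p.npy",P)
f=grab("wrist"); save("n6.png",f["image"][200:,100:540],1.7)
```

```text
g 0.530 t33.09 [517.6 259.1  65.7] F [-4.  -1.4 17.2] op 0.528
  pressed 0.0641 t33.34 [517.6 259.1  65.7] F [-4.7 -1.4 19.2] op 0.529
g 0.550 t33.56 [517.5 259.2  65.5] F [-3.2 -1.  18.2] op 0.545
g 0.570 t33.77 [517.6 259.2  65.2] F [-3.6 -0.9 15.9] op 0.568
  pressed 0.0636 t34.02 [517.6 259.2  65.1] F [-3.9 -1.4 21. ] op 0.566
g 0.590 t34.24 [517.5 259.3  64.9] F [-5.3 -1.2 18. ] op 0.593
  pressed 0.0633 t34.49 [517.6 259.3  64.8] F [-3.2 -1.3 19.4] op 0.593
g 0.610 t34.71 [517.5 259.4  64.6] F [-4.4 -1.5 16.4] op 0.610
  pressed 0.0628 t34.96 [517.6 259.3  64.5] F [-4.  -0.6 20.1] op 0.612
g 0.630 t35.17 [517.6 259.4  64.2] F [-3.6 -0.8 17.7] op 0.635
  pressed 0.0625 t35.42 [517.6 259.3  64.2] F [-4.2 -2.3 20.2] op 0.626
g 0.650 t35.64 [517.7 259.2  63.9] F [-3.7 -0.8 18. ] op 0.653
  pressed 0.0623 t35.89 [517.7 259.2  63.9] F [-4.5 -1.8 20.3] op 0.649
g 0.670 t36.11 [517.9 259.2  63.5] F [-2.8 -0.8 15.7] op 0.671
  pressed 0.0617 t36.36 [517.9 259.2  63.5] F [-3.7 -1.4 21.5] op 0.669
g 0.690 t36.58 [518.1 259.3  63.1] F [-2.3 -0.5 17.8] op 0.685
  pressed 0.0614 t36.83 [518.1 259.3  63.1] F [-4.1 -0.8 19.9] op 0.688
g 0.705 t37.04 [518.2 259.3  62.8] F [-3.2 -0.4 17.6] op 0.701
  pressed 0.0611 t37.29 [518.2 259.4  62.8] F [-4.9 -1.3 20. ] op 0.704
```

View pics/n6.png

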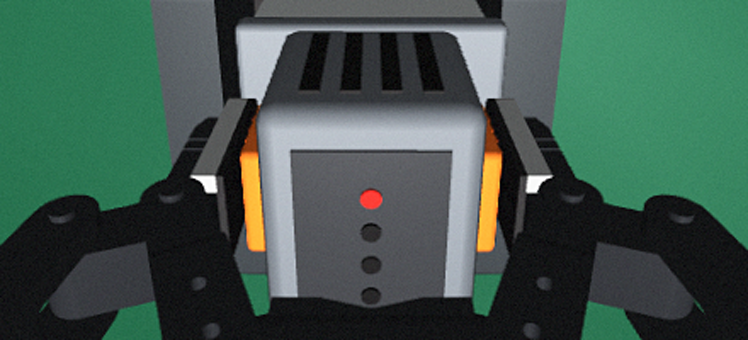

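Both orange buttons are out, with the pads clear of them. I'll rise gently, retreat, and check the pack's height.

Run:
```python
from meas import *
f1=np.load("f1.npy"); P=np.array(ctrl.get_eef_pos())
for z in (.064,.066,.068,.070): P[2]=z; ctrl.movel(P,max_speed=.01); st("rise",f1)
ctrl.move_gripper(.76); P[2]=.085; ctrl.movel(P,max_speed=.05)
P[2]=.20; ctrl.movel(P,max_speed=.12); ctrl.wait(.4); st("off",f1)
f=grab("wrist"); save("n7.png",f["image"],1.2); C=cloud(f)
near=np.hypot(C[...,0]-.5175,C[...,1]-.259)<.045; hd=near&(C[...,2]>.09)
print("head top z",np.percentile(C[hd][:,2],[50,75,90,99]).round(4)); 
h2=near&(C[...,2]>.108); r=big(h2,f,np.median(C[h2][:,2])); print(r)
```

```text
rise t37.80 [518.2 259.5  64. ] F [-1.9 -0.6  8.6] op 0.708
rise t38.15 [518.4 259.4  66. ] F [-2.   0.3  6.8] op 0.706
rise t38.50 [518.3 259.2  67.8] F [-0.7  0.3  3.2] op 0.704
rise t38.85 [518.3 259.4  70.1] F [-0.3 -0.3  3.2] op 0.704
off t41.03 [518.2 259.3 199.7] F [-1.   0.4  3.6] op 0.758
head top z [0.2545 0.2765 0.2812 0.2859]
((508.73651123046875, 255.12686157226562), (52.89540100097656, 91.86717224121094), 24.165672302246094)
```

View pics/n7.png

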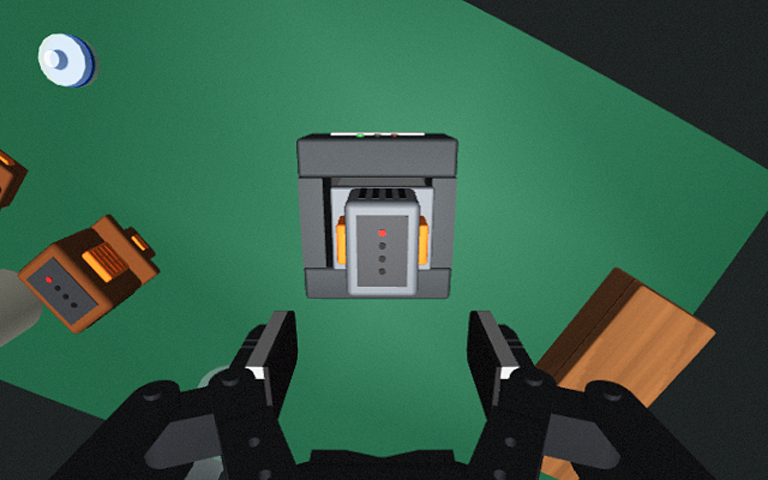

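The pack stands in the charger at (383,245) with both buttons out. The height mask caught the gripper, so I'll redo it excluding that.

Run:
```python
from meas import *
f=grab("wrist"); C=cloud(f)
near=np.hypot(C[...,0]-.5175,C[...,1]-.259)<.045; hd=near&(C[...,2]>.108)&(C[...,2]<.14)
z=np.median(C[hd][:,2]); print("head top z",z,"grip above charger",z-.024-.060,big(hd,f,z))
w=near&(C[...,2]>.062)&(C[...,2]<.08); print("ledge z",np.median(C[w][:,2]))
```

```text
head top z 0.11527554505660638 grip above charger 0.031275545056606374 ((515.306396484375, 258.5964660644531), (59.439205169677734, 43.198970794677734), 24.14002799987793)
ledge z 0.07080682938935606
```

The grip point is 31.3 mm above the charger top (clipped is 31, missed would be 37), and it is about 3 mm from the charger's centre. Handing in.

```bash
python3 -c "
from h import *
ctrl.close_job(); print(ctrl.get_t())"
```

```text
the job is handed in; nothing more can be done
the job is handed in; nothing more can be done
```

The pack is out of the pump and clipped into the charger, and I handed the job in at about 41 s of the 69 s allowed; no verdict was reported.

- **Removal:** I pressed the pack down by its ledge until it bottomed, squeezed both buttons flush in steps at about 16–22 N of downforce, and lifted it straight out. Only its weight, about 3 N, showed on the wrist.
- **Insertion:** The stem entered the charger's bay with no measurable contact. I pushed it to the stop at about 20 N, then opened the fingers in steps while still pressing the ledge.
- **Last checks:**
  - The grip point is 31.3 mm above the charger top; 31 mm means clipped, 37 mm means missed.
  - It is about 3 mm from the charger's centre.
  - Both buttons look sprung out in the last picture.
  - The gripper was clear of everything.
- **Not checked or disagreed:**
  - My first height check failed because its mask included the gripper. I repeated it without the gripper, and 31.3 mm is from that run.
  - After retreating, the force reading showed +3.6 N, but its zero was taken while holding the pack.
  - I did not re-measure the other objects on the bench. No unexpected force showed in the readings I took.

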